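# Dock and clamp the bench power supply

### The arm

A 7-joint arm with a two-finger parallel gripper is mounted at the origin on the work surface. World frame = base frame: x ahead of the robot, y to its left, z up, the work surface at z = 0. Lengths are in m, angles in rad, forces in N, time in s.
With the tool pointing down it reaches from about 0.4 to 0.875 m from the base axis. Payload 19.3 kg.
Tool frame: the origin (TCP) lies at the very end of the fingers, on their centre line; the grasp point (between the pads) lies bot.tcp_to_grasp behind it (bot.tcp_to_grasp is the distance from the TCP to the grasp point, in m); z points along the fingers, y is the direction in which the jaws open and shut (so a half turn about z gives the same grasp; the last joint's range is limited). The gripper opens to 85 mm and grips with 20 to 120 N. Pads are 22 mm wide; open, the fingers measure 114 mm over their backs; the gripper's body (76 mm by 85 mm) begins 54 mm behind the grasp point. The pads swing forward as they close: fully open they stand 13 mm farther back than shut.
Start: joints at [1.174, 0.521, -0.036, 1.599, 0.021, 1.021, -0.113], TCP at [0.201, -0.592, 0.231] pointing down, gripper open.
Joint ranges: [-2.91, 2.91], [-0.3, 2.13], [-1.5, 1.42], [0.17, 2.43], [-1.26, 4.41], [0.16, 1.93], [-2.52, 2.52]. Speed limits (rad/s): [1.89, 1.89, 2.39, 2.39, 3.01, 3.01, 3.01].

### API

Orientations are given as [roll, pitch, yaw] about the fixed x, y, z axes, in that order (R = Rz(yaw) Ry(pitch) Rx(roll)).
In Python, from workcell import bot gives the robot as it stands.
- The arm moves only by the tool servo_tool, never from a script. Its argument "targets" is a list of rows, each a list of 2 entries, a list of its own where there are three numbers: the shift along the tool's x, y, z in units of 0.05 m (1.0 is 0.05 m), then the turn about the tool's z in units of 5 degrees (1.0 is 5 degrees). A call has 1 to 12 rows; each row shifts and turns the commanded pose from where the row before left it, along the tool's axes as they then stand; what a row does not reach is not made up. A row lasts 1/8 s, in which the tool goes at most 62.5 mm and 10.7 degrees, less where a joint would pass 70% of its speed; a pose out of reach is approached as far as the arm can. A call with a number of a shift or a turn outside -1 to 1 is refused whole. A call with a gripper value outside its range is refused whole. "gripper" is the opening, from -1 (shut) to 1 (fully open), so that 0 is half open, set as the call begins (left out, the last holds). The fingers move at their own pace and stop on an object; "newtons" is the grip in N (left out, the last holds). Time passes only in rows, so rows that do not move let the fingers close. It gives the time, the measured TCP pose, the force and the opening at its end, in the units of the state.
- bot.observe(): the state, without advancing time (a new reading comes with each control period).
- bot.grab_frame(name): name is "scene" or "side" or "wrist"; returns the picture (384x512x3 uint8, blue, green, red); there is no depth.
- bot.get_calibration(name): a dict with "fx", "fy", "cx", "cy" (pixels), "k1" (the pictures are not rectified: a ray, as slopes to the right and down, at radius r is drawn at 1 + k1 r^2 times it, then the intrinsics apply), "pose" (4x4, takes a point from camera to world coordinates). Camera axes: x right, y up, looking along -z (the intrinsics and any distortion apply to the point x, -y, -z); pixel columns grow to the right and rows downward; lengths in m; the calibration is good to about 2 mm. A picture is of the moment at which its call begins: read the wrist's pose just before it. get_calibration takes no time and is no camera call; for the wrist camera it gives the pose at the moment of the call.
- bot.job_done(): hands the job in, once; it reports no verdict.
The state is a dict: "clock": time; "qpos": joint angles; "qd": joint speeds; "joint_efforts": joint torques, N m; "position": TCP position; "tool_rot": TCP orientation; "force": force on the tool from outside, world axes, zero at the start; "moment": the same for the moment, N m; "grip_width": finger opening in m.
Only numpy, scipy, OpenCV 4.12 (cv2) and the standard library are available. Lean on these libraries where they do the work, as an engineer would, in place of code of your own. Each camera call takes 0.05 s, during which the arm holds its last target.

### The job

Put the power supply away in its dock: walk it forward by pushing its two rear corners in turn, never the terminals between them, until its front is square and flush against the dock's fence. Then turn the wing knob until the hold-down jaw is wound fully down onto the case; nobody remembers whether this dock has a right-hand or a left-hand thread, so try it and feel which way gives. Leave the other things on the table alone.

Things in the scene. Friction and masses are not known exactly. Their poses are not given: they have to be found in the camera images.
- case: Grey steel power supply, flat-bottomed, 110 mm (x) by 170 mm (y) by 60 mm high, 0.75 to 1 kg, sliding on the table. Origin at the centre of its underside; +x is its front (goes to the fence, away from the robot), -x its rear face, z up. Its middle starts 55 to 80 mm short of the fence and up to 0.2 rad askew. The rear face is flat from 30 mm to 85 mm either side of the middle: push there (25 to 40 mm above the table is good).
- terminals: Black plate with three brass terminals in the middle of the case's rear face: 56 mm wide (y), 15 to 49 mm above the table, standing 20 mm out from the face. Part of the case; same origin and axes as the case. Do not push on it.
- dock: Fixed dock: an aluminium fence 210 mm wide and 45 mm high, with a grey tower in its middle (upper housing 76 by 102 mm, flat top 117 mm above the table) carrying the jaw and the knob. Origin at table level on the knob's axis; +x points away from the robot, the fence and the tower's face lie in the plane x = -20 mm and face -x, y runs along the fence, z up. With the case flush and square its origin is at x = -75 mm; anywhere within 50 mm of the middle along y is good.
- knob_grip (a point): Point on the knob's upright axis at the height to grip, 144 mm above the table, above the dock's origin. The knob is a black upright wing 84 mm long, 14 mm thick, from 124 to 160 mm above the table, on a disc 40 mm wide. Its axes turn with the knob: x across the wing (the way to close on it), y along the wing. At the start the wing lies parallel to the fence.
- knob (a joint): Angle of the knob, rad, positive anticlockwise seen from above. It starts at about 0 with the jaw fully up. One way it is against a hard stop after about 0.05 to 0.08 rad (feel it: 0.6 N m and more); the other way it turns easily (about 0.2 to 0.35 N m) for 1.35 rad to its end stop and brings the jaw fully down. Which way differs from start to start and cannot be seen. It stays where it is left.
- jaw (a joint): Drop of the hold-down jaw, m: 0 fully up, 0.016 fully down, whichever way the knob turns; after 1 mm of backlash it drops 12.6 mm per radian of knob.
- pad: Sprung rubber pad, 30 by 40 mm, under the jaw, which overhangs the fence by 40 mm; the pad lies 7 to 37 mm out from the fence. Its face is 73 mm above the table with the jaw up (13 mm above the case) and meets the case's top in the last 3 mm of the jaw's drop. Its origin is that of the dock while the jaw is up and goes down with the jaw.
- socket_block: Black socket block, 58 mm cube, standing beside the case. Leave alone.
- screwdriver: Screwdriver, 170 mm, lying on the other side of the case. Leave alone.
- pen_cup: Black cup of pens, 76 mm wide, 145 mm high, beyond one end of the fence. Leave alone.
- multimeter: Hand meter, 150 by 78 by 34 mm. Leave alone.
- tape_roll: Grey roll, 90 mm wide, 24 mm high. Leave alone.
- green_bin: Green open bin, 160 by 120 by 70 mm, far off to the right. Leave alone.
There are look-alikes about, which are no part of the job. Leave any turquoise look-alike of the dock alone.

How it is judged:
By the outcome, as a careful person would: the job done as asked, in the order asked, and still so for the second after the job is handed in, with the robot touching nothing.
It also fails if it takes over 58 s, if anything falls off the work surface, if the arm or the gripper's body presses on something with over 40 N, if the wrist force passes 120 N, or if a joint passes its speed limit or range.

## Working session

There is one attempt and no reset: what is moved stays moved. The work goes in short steps, Python scripts to look and compute and a tool call to move; the robot and the scene stay as the last step left them, time stands still between calls to the robot, and variables do not carry over. Pictures are saved under pics/ and viewed, and the job is handed in when it is done.

Besides the shell and the picture viewer there is one more tool, called after "Request:" as name(argument=value, ...) on one line, values as JSON. servo_tool: Moves the arm, as the interface text tells. Its arguments: {"type":"object","properties":{"targets":{"type":"array","items":{"type":"array"}},"gripper":{"type":"number"},"newtons":{"type":"number"}},"required":["targets"]}

```bash
ls; mkdir -p pics
python3 - <<'E'
from workcell import bot
import cv2
s=bot.observe();print(s); print(bot.tcp_to_grasp)
for n in ("scene","side","wrist"):
    c=bot.get_calibration(n);print(n,c)
    cv2.imwrite(f"pics/{n}0.png",bot.grab_frame(n))
E
```

```text
pics
{'clock': 0.0, 'qpos': array([ 1.17379634,  0.52201674, -0.03633843,  1.59997726,  0.02121195,
        1.02109466, -0.11282936]), 'qd': array([ 4.10108052e-04,  2.10533923e-03,  1.62917659e-04, -1.85902657e-03,
       -6.69388612e-05, -1.43813468e-05, -1.16651735e-03]), 'joint_efforts': array([ 2.82152563e-03, -9.27092314e+01,  1.98036723e+00, -3.69930124e+01,
        1.77401322e-02,  8.25597032e-03, -2.86361910e-05]), 'position': array([ 0.20049946, -0.59162668,  0.23073492]), 'tool_rot': array([-3.14048517e+00,  8.31443435e-05,  3.26775963e-01]), 'force': array([-0.65320342,  0.50180713,  0.51439117]), 'moment': array([ 0.00495042,  0.02747647, -0.01692335]), 'grip_width': 0.0855358225922157}
0.0187
scene {'fx': 409.78193163813626, 'fy': 409.78193163813626, 'cx': 258.0994226734085, 'cy': 195.655199290536, 'k1': -0.0721544604512235, 'pose': array([[-0.78455427, -0.45250242,  0.42392942,  1.03776802],
       [ 0.61991528, -0.55763311,  0.552042  ,  0.62061601],
       [-0.01340326,  0.69590723,  0.7180066 ,  0.93954801],
       [ 0.        ,  0.        ,  0.        ,  1.        ]])}
side {'fx': 399.1275403017735, 'fy': 399.1275403017735, 'cx': 257.83109147602426, 'cy': 195.6659790281321, 'k1': 0.008132048860405824, 'pose': array([[-0.70194079,  0.43864714, -0.56113084, -0.19682703],
       [-0.71203526, -0.41351403,  0.56746096,  0.75907052],
       [ 0.01687965,  0.79786893,  0.60259459,  0.92314216],
       [ 0.        ,  0.        ,  0.        ,  1.        ]])}
wrist {'fx': 334.4265210070945, 'fy': 334.4265210070945, 'cx': 255.69511966873125, 'cy': 192.03446680813073, 'k1': 0.002220897819417317, 'pose': array([[ 0.32151204,  0.91431353,  0.2462941 ,  0.26171013],
       [-0.94690493,  0.31072859,  0.08257602, -0.57113   ],
       [-0.00103024, -0.25976629,  0.96567097,  0.3729652 ],
       [ 0.        ,  0.        ,  0.        ,  1.        ]])}
```

View pics/scene0.png

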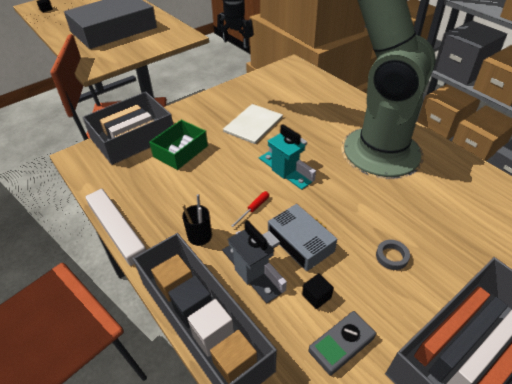

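View pics/side0.png

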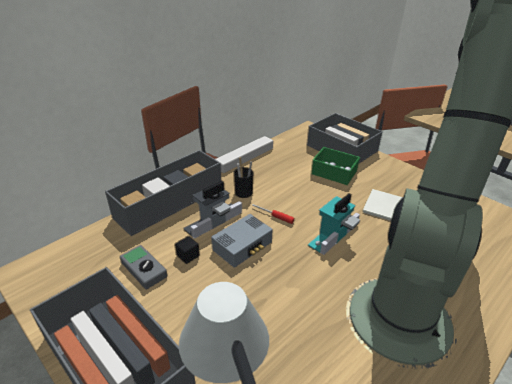

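View pics/wrist0.png

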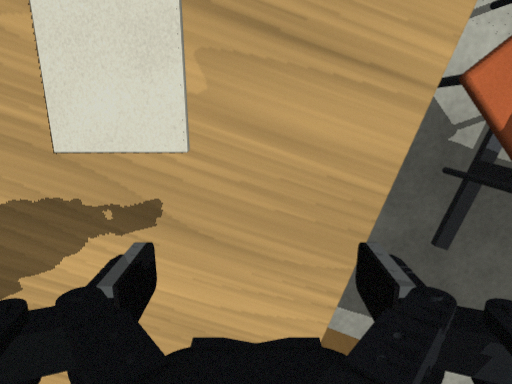

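The dock is at scene (253,255), the case at (302,235), and the turquoise look-alike at (290,155). I'll enlarge these areas for measuring.

```bash
cat > h.py <<'E'
import numpy as np, cv2
from workcell import bot
def proj(c,P):
    P=np.atleast_2d(P); T=np.linalg.inv(c['pose']); p=P@T[:3,:3].T+T[:3,3]
    x=p[:,0]/-p[:,2]; y=-p[:,1]/-p[:,2]; f=1+c['k1']*(x*x+y*y)
    return np.c_[c['fx']*x*f+c['cx'], c['fy']*y*f+c['cy']]
def ray(c,uv):
    u=np.atleast_2d(uv).astype(float); d=np.c_[(u[:,0]-c['cx'])/c['fx'],(u[:,1]-c['cy'])/c['fy']]
    s=d.copy()
    for _ in range(20): s=d/(1+c['k1']*(s**2).sum(1,keepdims=True))
    D=np.c_[s[:,0],-s[:,1],-np.ones(len(s))]@c['pose'][:3,:3].T
    return c['pose'][:3,3],D
def at_z(c,uv,z):
    o,D=ray(c,uv); return o+D*((z-o[2])/D[:,2])[:,None]
def crop(im,x0,y0,w,h,k,name):
    cv2.imwrite(name,cv2.resize(im[y0:y0+h,x0:x0+w],None,fx=k,fy=k,interpolation=cv2.INTER_CUBIC))
E
python3 - <<'E'
from h import *
crop(cv2.imread('pics/scene0.png'),180,180,165,125,4.8,'pics/s0c.png')
crop(cv2.imread('pics/side0.png'),165,165,140,105,5.6,'pics/d0c.png')
E
```

```text
(no output)
```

View pics/s0c.png

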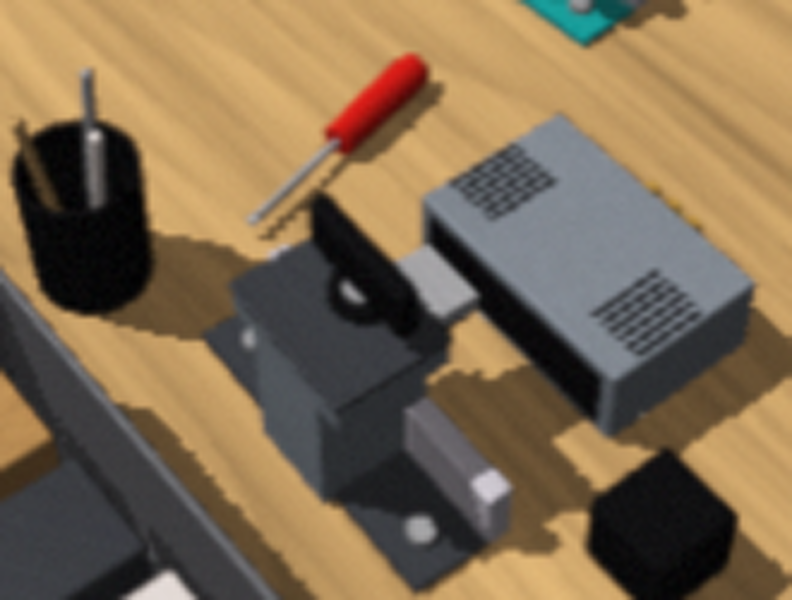

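View pics/d0c.png

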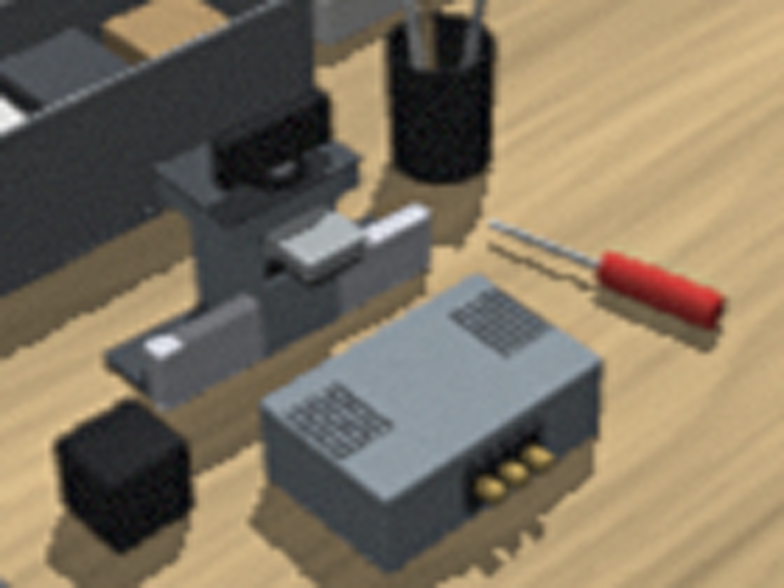

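```bash
cat > m0.py <<'E'
from h import *
from scipy.optimize import least_squares
cs=bot.get_calibration('scene'); cd=bot.get_calibration('side')
S=lambda l: np.array(l)/4.8+[180,180]-0.4
D=lambda l: np.array(l)/5.6+[165,165]-0.4
A=S([(560,115),(752,287),(605,378),(425,200)]); B=D([(603,355),(388,500),(263,403),(482,275)])
loc=np.array([(-.055,-.085,.06),(-.055,.085,.06),(.055,.085,.06),(.055,-.085,.06)])
def tf(p,l):
    c,s=np.cos(p[2]),np.sin(p[2]); return np.c_[p[0]+c*l[:,0]-s*l[:,1],p[1]+s*l[:,0]+c*l[:,1],l[:,2]]
print(at_z(cs,A,.06).round(4)); print(at_z(cd,B,.06).round(4))
r=least_squares(lambda p:np.r_[(proj(cs,tf(p,loc))-A).ravel(),(proj(cd,tf(p,loc))-B).ravel()],[.5,0,0])
print('case',r.x.round(4),r.fun.round(1))
# triangulate corner heights
def tri(a,b):
    o1,d1=ray(cs,a);o2,d2=ray(cd,b);d1=d1[0];d2=d2[0]
    t=np.linalg.lstsq(np.c_[d1,-d2],o2-o1,rcond=None)[0]; return ((o1+t[0]*d1+o2+t[1]*d2)/2).round(4), np.linalg.norm(o1+t[0]*d1-o2-t[1]*d2).round(4)
for i in range(4): print(tri(A[i],B[i]))
# dock: tower top corners at .117, +y end of fence top (z .045), wing ends
print('tower scene',at_z(cs,S([(235,288),(447,350),(337,412)]),.117).round(4))
print('tower side',at_z(cd,D([(157,170),(228,212),(358,158)]),.117).round(4))
print('fence +y front top scene',at_z(cs,S([(487,497),(510,490),(490,470)]),.045).round(4),'side',at_z(cd,D([(150,350),(180,345),(430,210)]),.045).round(4))
print('wing top ends tri +y', tri(S([(410,290)]),D([(218,138)])), '-y',tri(S([(318,198)]),D([(325,95)])))
E
python3 m0.py
```

```text
[[0.4516 0.0402 0.06  ]
 [0.4563 0.2073 0.06  ]
 [0.5633 0.2008 0.06  ]
 [0.5588 0.0411 0.06  ]]
[[0.4508 0.0343 0.06  ]
 [0.4497 0.2023 0.06  ]
 [0.5547 0.2025 0.06  ]
 [0.5514 0.035  0.06  ]]
case [ 0.5046  0.1195 -0.0229] [-0.  -1.5  0.8 -1.2  1.1  0.2 -1.4 -1.8  0.4  0.7 -1.3  0.3 -1.6 -1.
 -0.9 -1.1]
(array([0.4502, 0.0372, 0.0597]), np.float64(0.0048))
(array([0.4523, 0.2024, 0.0556]), np.float64(0.0051))
(array([0.5601, 0.1982, 0.0539]), np.float64(0.0005))
(array([0.5548, 0.0343, 0.0548]), np.float64(0.0056))
tower scene [[0.7067 0.0628 0.117 ]
 [0.6452 0.1641 0.117 ]
 [0.7125 0.159  0.117 ]]
tower side [[0.7062 0.1558 0.117 ]
 [0.6453 0.1506 0.117 ]
 [0.6331 0.0607 0.117 ]]
fence +y front top scene [[0.6553 0.2107 0.045 ]
 [0.6431 0.215  0.045 ]
 [0.6432 0.199  0.045 ]] side [[0.6487 0.2119 0.045 ]
 [0.6401 0.1964 0.045 ]
 [0.634  0.0016 0.045 ]]
wing top ends tri +y (array([0.6565, 0.1469, 0.1612]), np.float64(0.0032)) -y (array([0.6537, 0.0676, 0.1559]), np.float64(0.0005))
```

```bash
cat >> h.py <<'E'
def plan(tgt,yaw,n,prec=2):
    s=bot.observe(); p=s['position'].copy(); y=s['tool_rot'][2]
    dy=(yaw-y+np.pi)%(2*np.pi)-np.pi
    tn=round(-np.degrees(dy)/5/n,prec); rows=[]
    step=(np.array(tgt)-p)
    for i in range(n):
        w=(np.array(tgt)-p)/(n-i)
        R=np.array([[np.cos(y),np.sin(y),0],[np.sin(y),-np.cos(y),0],[0,0,-1]])
        t=np.round(R.T@w/.05,prec); p=p+R@t*.05; y-=np.radians(5*tn); rows.append([t.tolist(),tn])
    print(rows,'end',p.round(4),round(y,4)); return rows
def st():
    s=bot.observe(); print('t',round(s['clock'],2),'pos',s['position'].round(4),'rot',s['tool_rot'].round(4),'F',s['force'].round(1),'M',s['moment'].round(2),'w',round(s['grip_width'],4),'q1,q7',s['qpos'][[0,6]].round(2))
E
python3 -c "
from h import *
plan([.56,-.04,.26],np.pi/2,15)"
```

```text
[[[0.69, -0.54, -0.04], np.float64(-0.95)], [[0.73, -0.48, -0.04], np.float64(-0.95)], [[0.77, -0.42, -0.04], np.float64(-0.95)], [[0.8, -0.36, -0.04], np.float64(-0.95)], [[0.83, -0.29, -0.04], np.float64(-0.95)], [[0.85, -0.22, -0.04], np.float64(-0.95)], [[0.87, -0.15, -0.04], np.float64(-0.95)], [[0.87, -0.08, -0.04], np.float64(-0.95)], [[0.88, -0.0, -0.04], np.float64(-0.95)], [[0.88, 0.07, -0.04], np.float64(-0.95)], [[0.87, 0.14, -0.04], np.float64(-0.95)], [[0.85, 0.22, -0.04], np.float64(-0.95)], [[0.83, 0.28, -0.03], np.float64(-0.95)], [[0.8, 0.35, -0.04], np.float64(-0.95)], [[0.77, 0.42, -0.03], np.float64(-0.95)]] end [ 0.56   -0.0401  0.2598] 1.5704
```

Request:
servo_tool(targets=[[[0.69,-0.54,-0.04],-0.95],[[0.73,-0.48,-0.04],-0.95],[[0.77,-0.42,-0.04],-0.95],[[0.8,-0.36,-0.04],-0.95],[[0.83,-0.29,-0.04],-0.95],[[0.85,-0.22,-0.04],-0.95],[[0.87,-0.15,-0.04],-0.95],[[0.87,-0.08,-0.04],-0.95],[[0.88,0,-0.04],-0.95],[[0.88,0.07,-0.04],-0.95]])

```text
clock: 1.4
position: [0.4406, -0.2227, 0.2514]
tool_rot: [3.142, 0.0, 1.158]
force: [0.5, -0.1, -0.1]
grip_width: 0.0853
```

Request:
servo_tool(targets=[[[0.87,0.14,-0.04],-0.95],[[0.85,0.22,-0.04],-0.95],[[0.83,0.28,-0.04],-0.95],[[0.8,0.35,-0.04],-0.95],[[0.77,0.42,-0.03],-0.95],[[0,0,0],0],[[0,0,0],0]], gripper=-1)

```text
clock: 2.28
position: [0.5598, -0.0409, 0.2605]
tool_rot: [-3.141, 0.0, 1.57]
force: [0.4, -1.2, -0.0]
grip_width: 0.0003
```

```bash
python3 -c "
from h import *
st()
c=bot.get_calibration('wrist');np.save('w1.npy',c['pose'])
im=bot.grab_frame('wrist');cv2.imwrite('pics/w1.png',im);crop(im,0,0,512,384,1.5,'pics/w1c.png')"
```

```text
t 2.27 pos [ 0.5598 -0.0409  0.2605] rot [-3.1408e+00  3.0000e-04  1.5696e+00] F [ 0.4 -1.2 -0. ] M [-0.    0.02  0.01] w 0.0003 q1,q7 [ 0.34 -0.25]
```

View pics/w1c.png

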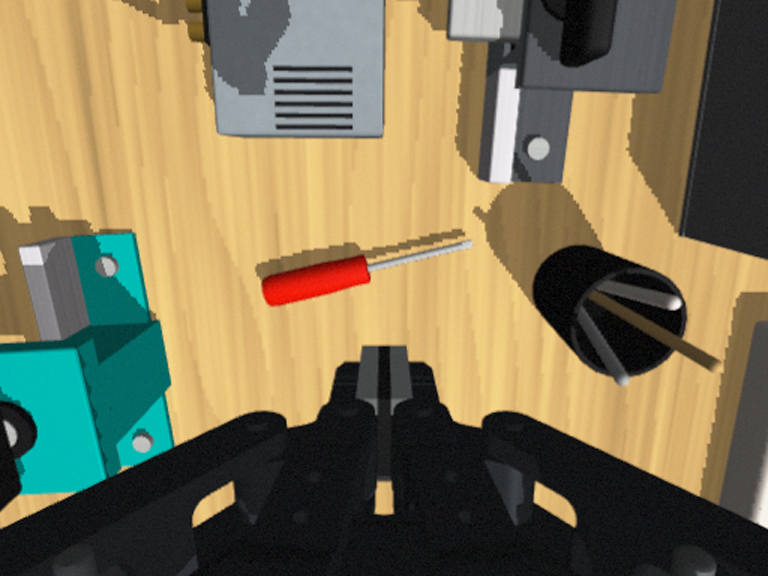

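The wrist view shows the case's -y end (rear corner at 218,133 and front corner at 384,135, in 1.5x pixels) and the fence's -y end near (480,180). I'll move further to +y to see everything.

Request:
servo_tool(targets=[[[0.9,0,-0.4],0],[[0.9,0,-0.4],0],[[0.7,0,-0.2],0],[[0,0,0],0],[[0,0,0],0]])

```text
clock: 2.95
position: [0.5601, 0.083, 0.3106]
tool_rot: [-3.141, 0.001, 1.569]
force: [0.9, -0.2, -0.1]
grip_width: -0.0001
```

```bash
python3 -c "
from h import *
st()
c=bot.get_calibration('wrist');np.save('w2.npy',c['pose'])
im=bot.grab_frame('wrist');cv2.imwrite('pics/w2.png',im);crop(im,0,0,512,384,1.5,'pics/w2c.png')"
```

```text
t 2.95 pos [0.5601 0.083  0.3106] rot [-3.1413e+00  9.0000e-04  1.5686e+00] F [ 0.9 -0.2 -0.1] M [-0.   -0.02  0.01] w -0.0001 q1,q7 [ 0.15 -0.46]
```

View pics/w2c.png

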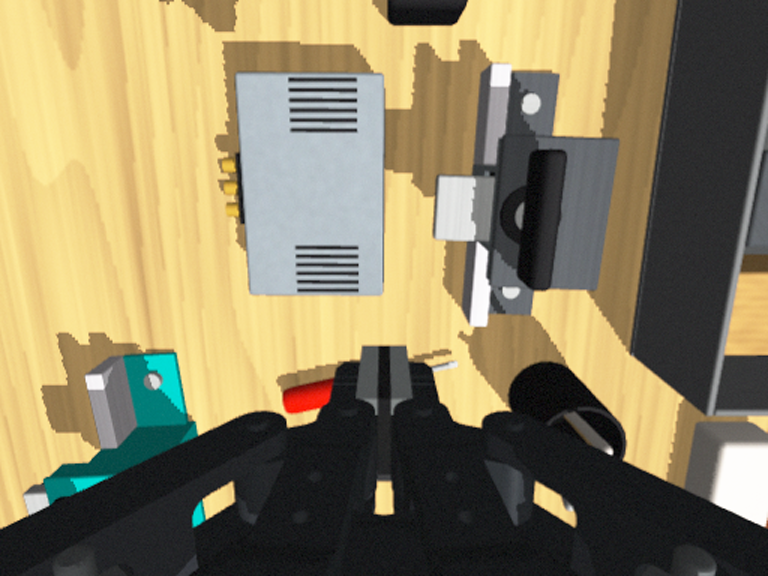

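```bash
cat > m2.py <<'E'
from h import *
from scipy.optimize import least_squares
c=bot.get_calibration('wrist'); c['pose']=np.load('w2.npy'); print(c['pose'].round(3))
W=lambda l: (np.array(l)+.5)/1.5-.5
cas=W([(249,295),(237,74),(384,73),(383,294)])
C=at_z(c,cas,.06); print('case corners',C.round(4))
v=C.mean(0); print('centre',v.round(4),'yaw rear',np.arctan2(-(C[1]-C[0])[0],(C[1]-C[0])[1]).round(3),'front',np.arctan2(-(C[2]-C[3])[0],(C[2]-C[3])[1]).round(3),'len',np.linalg.norm(C[1]-C[0]).round(4),np.linalg.norm(C[2]-C[1]).round(4))
print('tower',at_z(c,W([(503,136),(619,139),(597,291),(488,287)]),.117).round(4))
F=at_z(c,W([(491,63),(471,326),(511,65),(488,327)]),.045);print('fence top',F.round(4))
print('fence front yaw',np.arctan2(-(F[0]-F[1])[0],(F[0]-F[1])[1]).round(3),'fence back',np.arctan2(-(F[2]-F[3])[0],(F[2]-F[3])[1]).round(3))
Wt=at_z(c,W([(530,150),(567,150),(556,288),(519,288)]),.16);print('wing top',Wt.round(4),Wt.mean(0).round(4))
E
python3 m2.py; python3 -c "
from h import *
im=cv2.imread('pics/w2.png');crop(im,275,20,160,220,3.6,'pics/w2d.png')"
```

```text
[[ 1.     0.002  0.001  0.559]
 [-0.002  0.965  0.261  0.148]
 [-0.    -0.261  0.965  0.453]
 [ 0.     0.     0.     1.   ]]
case corners [[0.4493 0.0369 0.06  ]
 [0.4526 0.2038 0.06  ]
 [0.5594 0.2043 0.06  ]
 [0.5584 0.0375 0.06  ]]
centre [0.5049 0.1206 0.06  ] yaw rear -0.02 front -0.006 len 0.167 0.1068
tower [[0.6356 0.1586 0.117 ]
 [0.71   0.1566 0.117 ]
 [0.707  0.0555 0.117 ]
 [0.6312 0.0585 0.117 ]]
fence top [[0.6397 0.2133 0.045 ]
 [0.6339 0.0046 0.045 ]
 [0.6548 0.2118 0.045 ]
 [0.6485 0.0037 0.045 ]]
fence front yaw -0.028 fence back -0.03
wing top [[0.6414 0.1497 0.16  ]
 [0.6622 0.1497 0.16  ]
 [0.6631 0.0694 0.16  ]
 [0.6407 0.0694 0.16  ]] [0.6519 0.1095 0.16  ]
```

View pics/w2d.png

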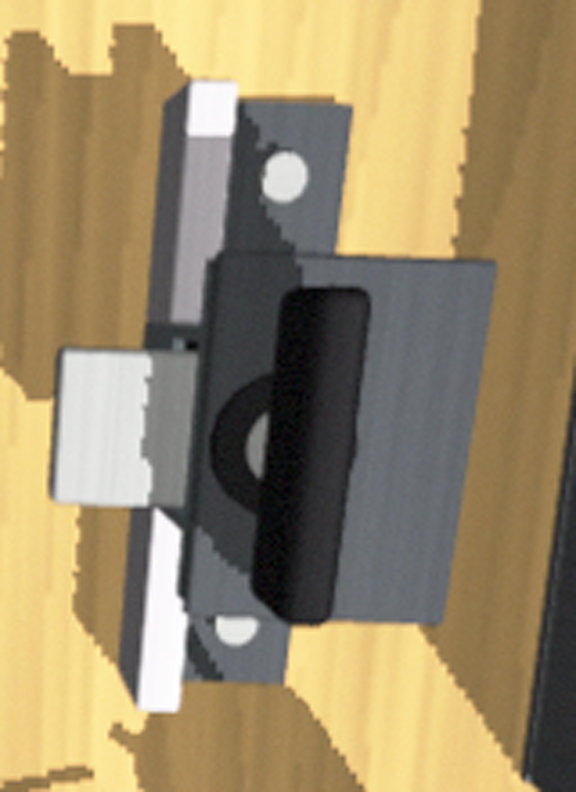

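```bash
python3 -c "
from h import *
plan([.40,.18,.12],np.pi/2,6)"
```

```text
[[[0.32, -0.53, 0.63], np.float64(-0.01)], [[0.32, -0.54, 0.64], np.float64(-0.01)], [[0.33, -0.53, 0.63], np.float64(-0.01)], [[0.32, -0.53, 0.64], np.float64(-0.01)], [[0.33, -0.54, 0.63], np.float64(-0.01)], [[0.32, -0.53, 0.64], np.float64(-0.01)]] end [0.4001 0.1798 0.12  ] 1.5733
```

Request:
servo_tool(targets=[[[0.32,-0.53,0.63],0],[[0.32,-0.53,0.63],0],[[0.32,-0.53,0.63],0],[[0.32,-0.53,0.63],0],[[0.33,-0.54,0.63],0],[[0.33,-0.54,0.63],0],[[0,0,0.6],0],[[0,0,0.6],0],[[0,0,0.6],0],[[0,0,0],0]])

```text
clock: 4.25
position: [0.3994, 0.1803, 0.0305]
tool_rot: [-3.139, 0.002, 1.569]
force: [0.5, -0.1, -0.0]
grip_width: 0.0001
```

```bash
python3 -c "
from h import *
st()
im=bot.grab_frame('side');cv2.imwrite('pics/d1.png',im);crop(im,165,130,200,150,4,'pics/d1c.png')"
```

```text
t 4.25 pos [0.3994 0.1803 0.0305] rot [-3.1386e+00  1.9000e-03  1.5694e+00] F [ 0.5 -0.1 -0. ] M [ 0.07 -0.02  0.04] w 0.0001 q1,q7 [-0.26 -1.1 ]
```

View pics/d1c.png

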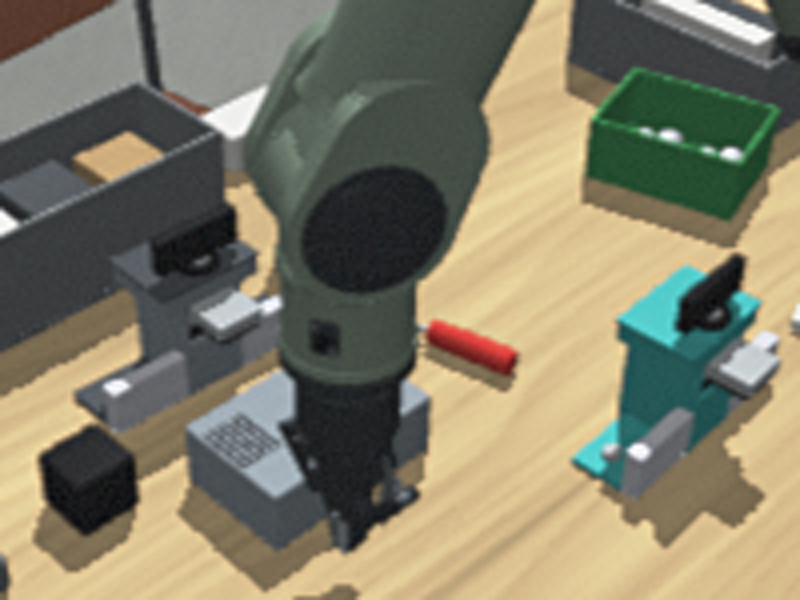

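```bash
python3 -c "
from h import *
c=bot.get_calibration('side')
f=lambda P:((proj(c,P)-[165,130])*4).round(0).tolist()
print(f([[.3994,.1803,.0305],[.414,.1803,.03],[.385,.18,.03]]))
for dx in (.05,.06,.07):
  for z in (.05,.06,.07,.08): print(dx,z,f([[.3994+dx,.18,z],[.3994-dx,.18,z]]))
"
python3 - <<'E'
from h import *
crop(cv2.imread('pics/d1.png'),225,215,60,60,10,'pics/d1d.png')
E
```

```text
[[343.0, 544.0], [329.0, 534.0], [356.0, 554.0]]
0.05 0.05 [[298.0, 491.0], [391.0, 562.0]]
0.05 0.06 [[298.0, 481.0], [391.0, 552.0]]
0.05 0.07 [[298.0, 472.0], [391.0, 543.0]]
0.05 0.08 [[297.0, 462.0], [392.0, 533.0]]
0.06 0.05 [[289.0, 484.0], [401.0, 569.0]]
0.06 0.06 [[289.0, 474.0], [401.0, 560.0]]
0.06 0.07 [[289.0, 465.0], [401.0, 550.0]]
0.06 0.08 [[288.0, 455.0], [402.0, 541.0]]
0.07 0.05 [[280.0, 477.0], [410.0, 577.0]]
0.07 0.06 [[280.0, 468.0], [411.0, 568.0]]
0.07 0.07 [[280.0, 458.0], [411.0, 558.0]]
0.07 0.08 [[280.0, 449.0], [412.0, 548.0]]
```

View pics/d1d.png

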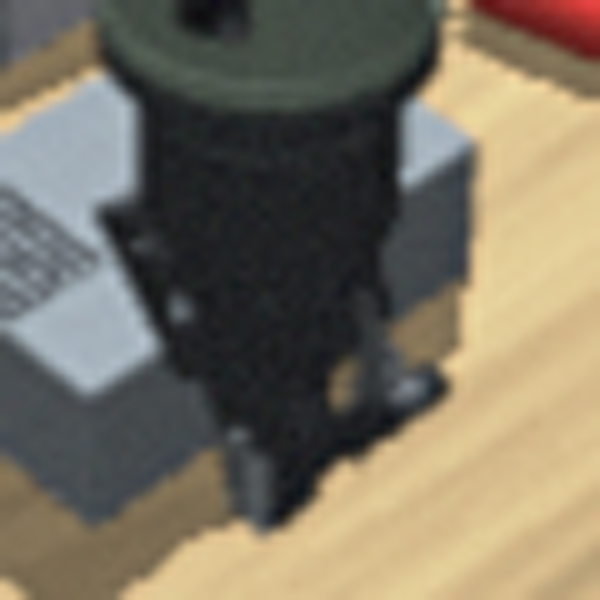

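Request:
servo_tool(targets=[[[0,0.3,0],0],[[0,0.3,0],0],[[0,0.1,0],0],[[0,0.1,0],0]])

```text
clock: 4.8
position: [0.4401, 0.1816, 0.032]
tool_rot: [-3.141, -0.0, 1.57]
force: [-5.6, 2.1, 3.8]
grip_width: 0.0001
```

Request:
servo_tool(targets=[[[0,0.06,0],0],[[0,0.06,0],0]])

```text
clock: 5.05
position: [0.4457, 0.1819, 0.0319]
tool_rot: [-3.141, -0.0, 1.571]
force: [-5.4, 2.5, 2.7]
grip_width: -0.0003
```

Request:
servo_tool(targets=[[[0,0.08,0],0],[[0,-0.4,0],0],[[0,-0.7,0],0],[[-0.6,0,0],0],[[-0.9,0,0],0],[[-0.9,0,0],0],[[0,0,0],0]])

```text
clock: 5.92
position: [0.3949, 0.0585, 0.0319]
tool_rot: [-3.141, 0.002, 1.565]
force: [0.4, 0.8, -0.1]
grip_width: 0.0001
```

```bash
python3 -c "
from h import *
st()
im=bot.grab_frame('scene');cv2.imwrite('pics/s1.png',im);crop(im,180,180,165,125,4.8,'pics/s1c.png')"
```

```text
t 5.92 pos [0.3949 0.0585 0.0319] rot [-3.1409e+00  1.5000e-03  1.5655e+00] F [ 0.4  0.8 -0.1] M [ 0.11  0.03 -0.01] w 0.0001 q1,q7 [-0.   -0.91]
```

View pics/s1c.png

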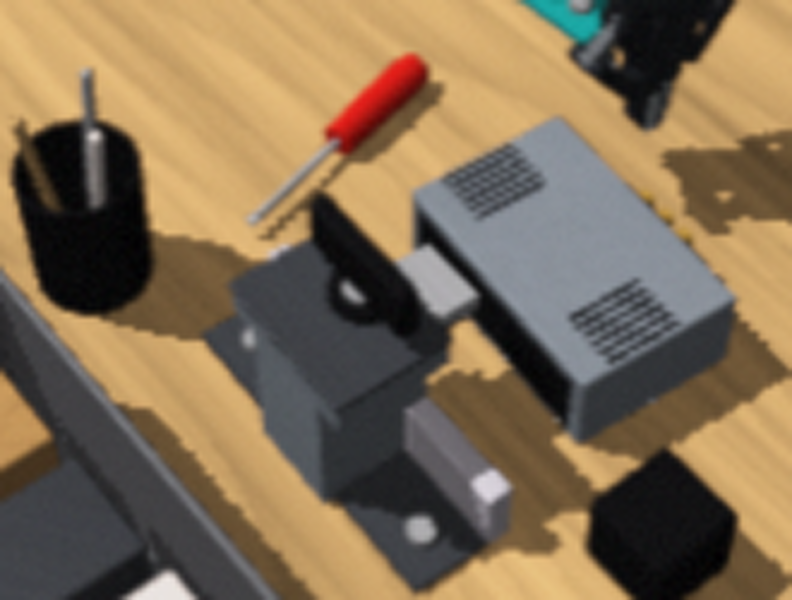

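The +y corner moved forward about 14 mm and the case turned by about -0.1 rad. Next I push the -y corner.

Request:
servo_tool(targets=[[[0,0.4,0],0],[[0,0.3,0],0],[[0,0.1,0],0],[[0,0.1,0],0],[[0,0.1,0],0],[[0,0.1,0],0],[[0,0.1,0],0],[[0,0.1,0],0]])

```text
clock: 6.98
position: [0.4592, 0.0611, 0.0316]
tool_rot: [-3.14, 0.001, 1.57]
force: [-4.9, -1.7, 2.6]
grip_width: -0.0002
```

Request:
servo_tool(targets=[[[0,-0.6,0],0],[[0,-0.7,0],0],[[0.6,0,0],0],[[0.9,0,0],0],[[0.9,0,0],0],[[0,0,0],0]])

```text
clock: 7.72
position: [0.3949, 0.1851, 0.0319]
tool_rot: [3.141, -0.002, 1.575]
force: [0.0, -1.0, 0.2]
grip_width: -0.0002
```

```bash
python3 -c "
from h import *
st()
im=bot.grab_frame('scene');cv2.imwrite('pics/s2.png',im);crop(im,180,180,165,125,4.8,'pics/s2c.png')"
```

```text
t 7.72 pos [0.3949 0.1851 0.0319] rot [ 3.1409e+00 -2.1000e-03  1.5750e+00] F [ 0.  -1.   0.2] M [-0.03 -0.02 -0.02] w -0.0002 q1,q7 [-0.27 -1.12]
```

View pics/s2c.png

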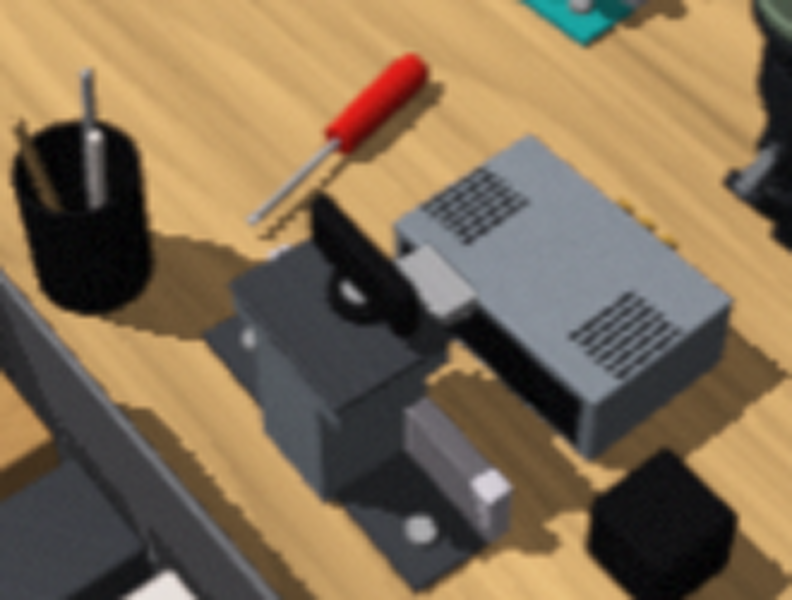

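```bash
cat > fit.py <<'E'
from h import *
from scipy.optimize import least_squares
cs=bot.get_calibration('scene')
L=np.array([(-.055,-.085,.06),(-.055,.085,.06),(.055,.085,.06),(.055,-.085,.06)])
def tf(p,l):
    c,s=np.cos(p[2]),np.sin(p[2]); return np.c_[p[0]+c*l[:,0]-s*l[:,1],p[1]+s*l[:,0]+c*l[:,1],l[:,2]]
def S(l): return np.array(l)/4.8+[180,180]-.4
def fit(px,quiet=0):
    A=S(px); r=least_squares(lambda p:(proj(cs,tf(p,L))-A).ravel(),[.5,.12,0]); print(r.x.round(4),r.fun.round(1)); print('corners rear-,rear+,front+,front-',tf(r.x,L)[:,:2].round(4).tolist()); return r.x
E
python3 - <<'E'
from fit import *
fit([(560,115),(752,287),(605,378),(425,200)])
fit([(560,117),(735,298),(577,385),(415,192)])
fit([(535,135),(730,303),(590,405),(398,225)])
print(at_z(cs,S([(665,450),(590,525),(737,520)]),.058).round(4))
E
```

```text
[ 0.5072  0.1217 -0.0341] [ 0.2 -0.7  0.7  0.1  0.5  1.3 -1.5 -1.2]
corners rear-,rear+,front+,front- [[0.4493, 0.0387], [0.4551, 0.2086], [0.565, 0.2048], [0.5592, 0.0349]]
[ 0.5147  0.1184 -0.1099] [ 0.2 -0.6  0.6  0.5  0.4  0.6 -1.2 -0.9]
corners rear-,rear+,front+,front- [[0.4507, 0.0399], [0.4694, 0.2089], [0.5787, 0.1968], [0.56, 0.0279]]
[0.528  0.1257 0.0044] [-0.3 -0.6  1.2  0.4  0.3  0.8 -1.2 -1. ]
corners rear-,rear+,front+,front- [[0.4734, 0.0405], [0.4727, 0.2105], [0.5827, 0.211], [0.5834, 0.041]]
[[0.5691 0.2539 0.058 ]
 [0.6306 0.2625 0.058 ]
 [0.57   0.3079 0.058 ]]
```

Request:
servo_tool(targets=[[[0,0.6,0],0],[[0,0.5,0],0],[[0,0.1,0],0],[[0,0.1,0],0],[[0,0.1,0],0],[[0,0.1,0],0],[[0,0.1,0],0]])

```text
clock: 8.65
position: [0.475, 0.1814, 0.0317]
tool_rot: [-3.141, 0.0, 1.571]
force: [-3.1, 1.4, -1.3]
grip_width: 0.0
```

Request:
servo_tool(targets=[[[0,-0.6,0],0],[[0,-0.6,0],0],[[-0.7,0,0],0],[[-0.9,0,0],0],[[-0.9,0,0],0],[[0,0,0],0]])

```text
clock: 9.4
position: [0.4152, 0.0532, 0.0318]
tool_rot: [-3.141, 0.002, 1.565]
force: [-0.5, 1.5, 0.8]
grip_width: 0.0
```

```bash
python3 -c "
from h import *
st()
im=bot.grab_frame('scene');cv2.imwrite('pics/s3.png',im);crop(im,180,180,165,125,4.8,'pics/s3c.png')"
```

```text
t 9.4 pos [0.4152 0.0532 0.0318] rot [-3.1414e+00  1.7000e-03  1.5652e+00] F [-0.5  1.5  0.8] M [ 0.07  0.04 -0.  ] w 0.0 q1,q7 [ 0.04 -0.87]
```

View pics/s3c.png

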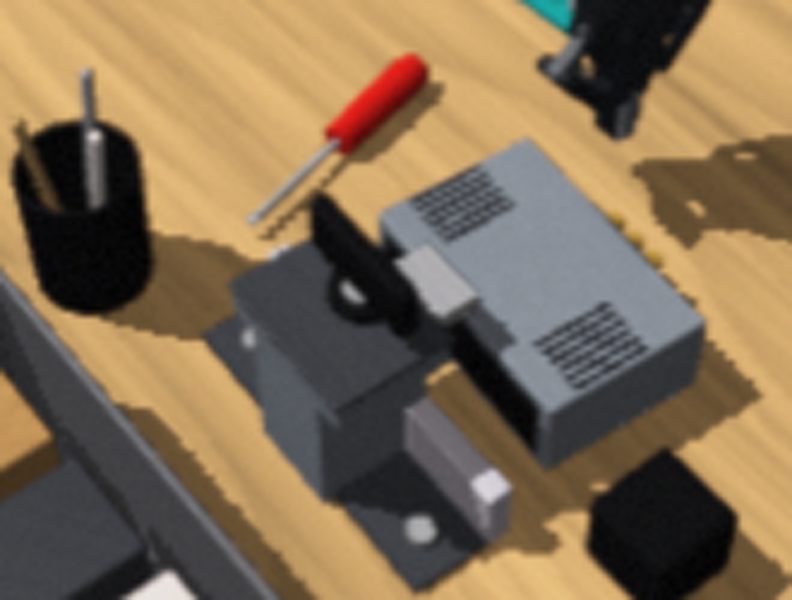

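Run:
```python
from fit import *
fit([(530,138),(705,325),(545,413),(382,215)])
```

```text
[ 0.5407  0.1206 -0.1081] [ 0.2 -0.4  0.6  0.2  0.2  0.6 -1.1 -0.7]
corners rear-,rear+,front+,front- [[0.4768, 0.0421], [0.4952, 0.2111], [0.6045, 0.1992], [0.5862, 0.0302]]
```

Request:
servo_tool(targets=[[[0,0.5,0],0],[[0,0.45,0],0],[[0,0.1,0],0],[[0,0.1,0],0],[[0,0.1,0],0],[[0,0.1,0],0],[[0,0.1,0],0],[[0,0.1,0],0]])

```text
clock: 10.45
position: [0.4913, 0.0566, 0.0316]
tool_rot: [-3.14, 0.001, 1.571]
force: [-4.4, -2.6, 2.1]
grip_width: -0.0
```

Request:
servo_tool(targets=[[[0,-0.7,0],0],[[0,-0.7,0],0],[[0.7,0,0],0],[[0.9,0,0],0],[[0.9,0,0],0],[[0,0,0],0]])

```text
clock: 11.2
position: [0.4218, 0.1856, 0.032]
tool_rot: [3.141, -0.002, 1.576]
force: [-0.4, -0.3, -0.5]
grip_width: -0.0002
```

```bash
python3 -c "
from h import *
st()
im=bot.grab_frame('scene');cv2.imwrite('pics/s4.png',im);crop(im,180,180,165,125,4.8,'pics/s4c.png')"
```

```text
t 11.2 pos [0.4218 0.1856 0.032 ] rot [ 3.1409e+00 -2.2000e-03  1.5759e+00] F [-0.4 -0.3 -0.5] M [-0.06  0.04 -0.02] w -0.0002 q1,q7 [-0.23 -1.07]
```

View pics/s4c.png

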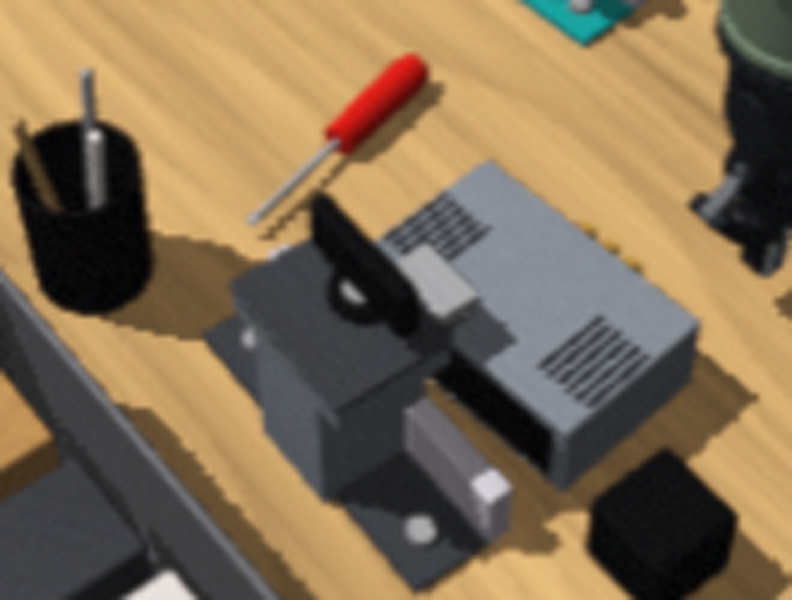

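Run:
```python
from fit import *
x=fit([(490,160),(699,327),(560,436),(358,252)])
A=S([(490,160),(699,327),(560,436)])
r=least_squares(lambda p:(proj(cs,tf(p,L[:3]))-A).ravel(),[.5,.12,0]);print(r.x.round(4)); print(tf(r.x,L)[:,:2])
```

```text
[0.557  0.1272 0.0465] [ 0.4 -0.7  0.6  0.   0.2  0.5 -1.2 -0.1]
corners rear-,rear+,front+,front- [[0.506, 0.0398], [0.4981, 0.2096], [0.608, 0.2147], [0.6159, 0.0449]]
[0.558  0.1267 0.0515]
[[0.50744519 0.0389605 ]
 [0.49869474 0.20873514]
 [0.60854892 0.2143972 ]
 [0.61729938 0.04462256]]
```

Request:
servo_tool(targets=[[[0,0.6,0],0],[[0,0.5,0],0],[[0,0.1,0],0],[[0,0.1,0],0],[[0,0.1,0],0],[[0,0.1,0],0],[[0,0.1,0],0],[[0,0.1,0],0]])

```text
clock: 12.25
position: [0.5078, 0.1815, 0.0317]
tool_rot: [-3.141, 0.0, 1.57]
force: [-3.8, 2.0, -1.2]
grip_width: 0.0004
```

Request:
servo_tool(targets=[[[0,-0.6,0],0],[[0,-0.7,0],0],[[-0.7,0,0],0],[[-0.9,0,0],0],[[-0.9,0,0],0],[[0,0,0],0]])

```text
clock: 13.0
position: [0.443, 0.053, 0.0319]
tool_rot: [3.141, 0.002, 1.565]
force: [-0.5, 1.0, 1.4]
grip_width: -0.0001
```

```bash
python3 -c "
from h import *
st()
im=bot.grab_frame('scene');cv2.imwrite('pics/s5.png',im);crop(im,180,180,165,125,4.8,'pics/s5c.png')"
```

```text
t 13.0 pos [0.443  0.053  0.0319] rot [3.1414e+00 1.8000e-03 1.5650e+00] F [-0.5  1.   1.4] M [ 0.03 -0.03 -0.03] w -0.0001 q1,q7 [ 0.07 -0.82]
```

View pics/s5c.png

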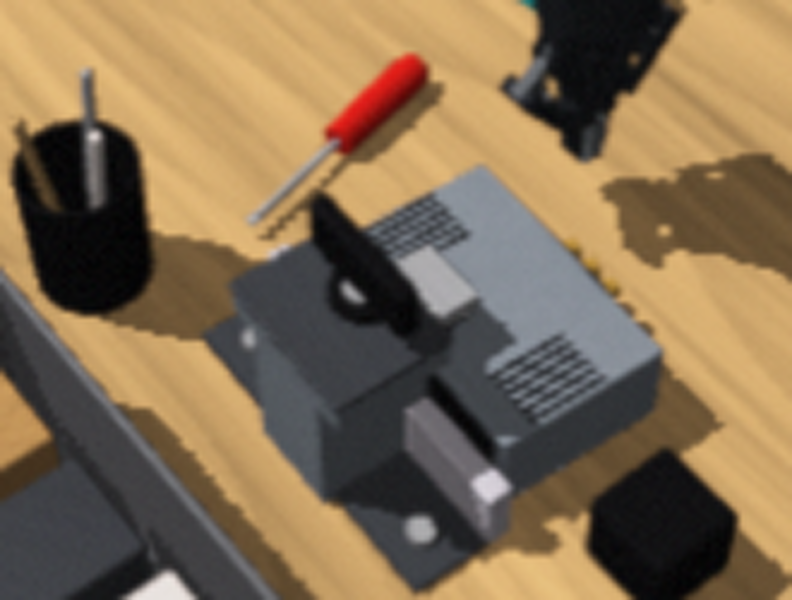

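Run:
```python
from fit import *
A=S([(482,165),(662,350),(507,445)])
r=least_squares(lambda p:(proj(cs,tf(p,L[:3]))-A).ravel(),[.5,.12,0]);print(r.x.round(4),r.fun.round(1)); print(tf(r.x,L)[:,:2])
```

```text
[ 0.5741  0.1195 -0.0666] [-0.3 -0.8  0.7  0.  -0.4  0.6]
[[0.51360931 0.0383321 ]
 [0.52491621 0.20795566]
 [0.63467263 0.20063944]
 [0.62336574 0.03101587]]
```

Request:
servo_tool(targets=[[[0,0.6,0],0],[[0,0.5,0],0],[[0,0.1,0],0],[[0,0.04,0],0],[[0,0.04,0],0],[[0,0.04,0],0],[[0,0.04,0],0]])

```text
clock: 13.92
position: [0.5102, 0.0563, 0.0317]
tool_rot: [-3.141, 0.001, 1.57]
force: [-10.6, -1.8, -0.3]
grip_width: 0.0001
```

Request:
servo_tool(targets=[[[0,0.03,0],0]])

```text
clock: 14.05
position: [0.5103, 0.0563, 0.0316]
tool_rot: [-3.138, 0.001, 1.57]
force: [-21.3, -1.6, 15.7]
grip_width: -0.0003
```

Request:
servo_tool(targets=[[[0,0.03,0],0]])

```text
clock: 14.18
position: [0.5105, 0.0562, 0.0315]
tool_rot: [-3.136, 0.002, 1.571]
force: [-31.8, -0.6, 26.0]
grip_width: 0.0
```

The -y side is against the fence. Next is the +y corner.

Request:
servo_tool(targets=[[[0,-0.6,0],0],[[0,-0.7,0],0],[[0.7,0,0],0],[[0.9,0,0],0],[[0.9,0,0],0],[[0,0.6,0],0],[[0,0.5,0],0],[[0,0.04,0],0],[[0,0.04,0],0]])

```text
clock: 15.3
position: [0.5074, 0.1817, 0.0318]
tool_rot: [-3.142, -0.0, 1.57]
force: [-1.1, 0.4, -0.0]
grip_width: 0.0001
```

Request:
servo_tool(targets=[[[0,0.04,0],0],[[0,0.04,0],0]])

```text
clock: 15.55
position: [0.5112, 0.1818, 0.0319]
tool_rot: [-3.141, -0.0, 1.571]
force: [-5.6, 2.3, 3.3]
grip_width: -0.0001
```

Request:
servo_tool(targets=[[[0,0.03,0],0],[[0,0.03,0],0]])

```text
clock: 15.8
position: [0.5139, 0.1822, 0.0318]
tool_rot: [-3.141, -0.0, 1.571]
force: [-5.9, 2.7, 3.5]
grip_width: -0.0005
```

Request:
servo_tool(targets=[[[0,0.03,0],0]])

```text
clock: 15.92
position: [0.5155, 0.1823, 0.0318]
tool_rot: [-3.141, -0.0, 1.571]
force: [-4.9, 2.9, 1.9]
grip_width: -0.0001
```

```bash
python3 -c "
from h import *
st()
im=bot.grab_frame('scene');cv2.imwrite('pics/s6.png',im);crop(im,180,180,165,125,4.8,'pics/s6c.png')"
```

```text
t 15.93 pos [0.5155 0.1823 0.0318] rot [-3.1407e+00 -5.0000e-04  1.5712e+00] F [-4.9  2.9  1.9] M [ 0.66  1.04 -0.02] w -0.0001 q1,q7 [-0.13 -0.91]
```

View pics/s6c.png

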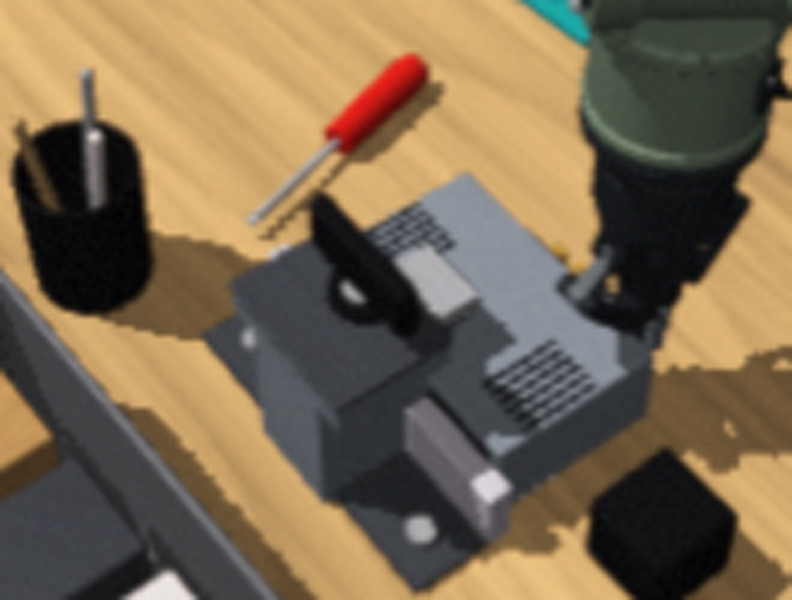

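Request:
servo_tool(targets=[[[0,0.03,0],0],[[0,0.03,0],0]])

```text
clock: 16.23
position: [0.5158, 0.1822, 0.0317]
tool_rot: [-3.136, 0.001, 1.572]
force: [-29.4, 3.2, 16.5]
grip_width: -0.0
```

Request:
servo_tool(targets=[[[0,0.03,0],0]])

```text
clock: 16.35
position: [0.5159, 0.1822, 0.0316]
tool_rot: [-3.134, 0.002, 1.572]
force: [-41.0, 2.2, 31.2]
grip_width: -0.0001
```

Request:
servo_tool(targets=[[[0,0.03,0],0]])

```text
clock: 16.48
position: [0.516, 0.1821, 0.0315]
tool_rot: [-3.132, 0.003, 1.573]
force: [-51.4, 1.0, 40.6]
grip_width: -0.0
```

It overshot to 51 N at the fingertip, so I'm backing off at once and sending one step at a time near contact from here. Then I'll recheck the -y corner.

Request:
servo_tool(targets=[[[0,-0.6,0],0],[[0,-0.7,0],0],[[-0.7,0,0],0],[[-0.9,0,0],0],[[-0.9,0,0],0],[[0,0.6,0],0],[[0,0.44,0],0],[[0,0.04,0],0]])

```text
clock: 17.48
position: [0.5106, 0.0561, 0.0314]
tool_rot: [-3.139, 0.001, 1.569]
force: [-9.6, -2.7, 2.2]
grip_width: -0.0001
```

```bash
python3 -c "
from h import *
st()"
```

```text
t 17.48 pos [0.5106 0.0561 0.0314] rot [-3.1393e+00  7.0000e-04  1.5695e+00] F [-9.6 -2.7  2.2] M [-0.52  1.83 -0.11] w -0.0001 q1,q7 [ 0.11 -0.73]
```

Request:
servo_tool(targets=[[[0,0.03,0],0]])

```text
clock: 17.6
position: [0.5107, 0.056, 0.0313]
tool_rot: [-3.138, 0.001, 1.57]
force: [-15.7, -1.2, 7.8]
grip_width: -0.0001
```

Request:
servo_tool(targets=[[[0,-0.6,0],0],[[0,-0.7,0],0],[[0.7,0,0],0],[[0.9,0,0],0],[[0.9,0,0],0],[[0,0.6,0],0],[[0,0.56,0],0],[[0,0.1,0],0]])

```text
clock: 18.6
position: [0.512, 0.1815, 0.0318]
tool_rot: [3.141, -0.0, 1.569]
force: [-0.5, 0.9, 0.1]
grip_width: 0.0001
```

Request:
servo_tool(targets=[[[0,0.04,0],0]])

```text
clock: 18.73
position: [0.5123, 0.1815, 0.0317]
tool_rot: [-3.141, 0.0, 1.57]
force: [0.5, -0.1, 0.5]
grip_width: -0.0001
```

Request:
servo_tool(targets=[[[0,0.04,0],0]])

```text
clock: 18.85
position: [0.5141, 0.1816, 0.0319]
tool_rot: [-3.141, 0.0, 1.571]
force: [-0.3, 0.2, 0.8]
grip_width: -0.0
```

Request:
servo_tool(targets=[[[0,0.03,0],0]])

```text
clock: 18.98
position: [0.5156, 0.1816, 0.0318]
tool_rot: [-3.141, 0.0, 1.571]
force: [-9.1, 0.3, 2.4]
grip_width: 0.0001
```

Both corners hold their positions (0.5107 and 0.5156). I'll retract, lift and look from above.

Request:
servo_tool(targets=[[[0,-0.7,0],0],[[0,0,-0.9],0],[[0,0,-0.9],0],[[-0.4,0.3,-0.9],0],[[-0.5,0.6,-0.9],0],[[-0.5,0.6,-0.9],0],[[-0.6,0.7,-0.4],0],[[0,0.2,0],0],[[0,0,0],0]], gripper=1)

```text
clock: 20.1
position: [0.6008, 0.0821, 0.2761]
tool_rot: [-3.141, -0.0, 1.571]
force: [-0.8, 0.4, 0.4]
grip_width: 0.0851
```

```bash
python3 -c "
from h import *
st()
c=bot.get_calibration('wrist');np.save('w3.npy',c['pose'])
im=bot.grab_frame('wrist');cv2.imwrite('pics/w3.png',im);crop(im,0,0,512,384,1.5,'pics/w3c.png')
im=bot.grab_frame('scene');cv2.imwrite('pics/s7.png',im)"
```

```text
t 20.1 pos [0.6008 0.0821 0.2761] rot [-3.1406e+00 -3.0000e-04  1.5707e+00] F [-0.8  0.4  0.4] M [0.05 0.02 0.01] w 0.0851 q1,q7 [ 0.17 -0.48]
```

View pics/w3c.png

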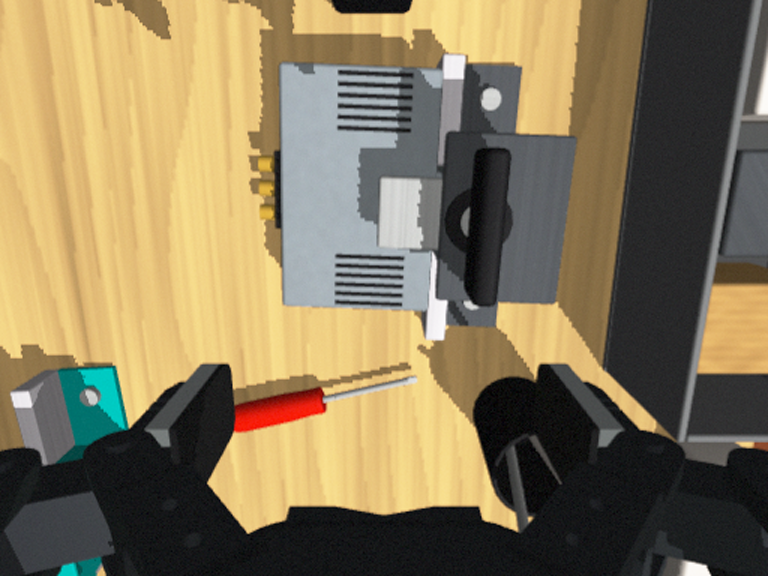

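```bash
cat > m3.py <<'E'
from h import *
c=bot.get_calibration('wrist'); c['pose']=np.load('w3.npy')
W=lambda l: (np.array(l)+.5)/1.5-.5
def yw(F): return np.arctan2(-(F[0]-F[1])[0],(F[0]-F[1])[1]).round(4)
R=at_z(c,W([(280,63),(284,305)]),.06); print('rear',R.round(4),yw(R))
F=at_z(c,W([(444,55),(427,338),(466,55),(444,338)]),.045);print('fence',F.round(4),yw(F),yw(F[2:]))
E=at_z(c,W([(511,152),(496,303)]),.16);print('wing R top',E.round(4),yw(E))
print('wing ends y',at_z(c,W([(492,148),(482,305)]),.16).round(4))
print('disc',at_z(c,W([(445,219),(512,219),(479,190),(479,248)]),.124).round(4))
T=at_z(c,W([(446,132),(576,137),(557,303),(436,300)]),.117);print('tower',T.round(4),T.mean(0).round(4),yw(T[[0,3]]),yw(T[1:3]))
E
python3 m3.py; python3 -c "
from h import *
crop(cv2.imread('pics/w3.png'),180,30,210,205,3.6,'pics/w3d.png')"
```

```text
rear [[0.5311 0.2048 0.06  ]
 [0.5252 0.038  0.06  ]] -0.0356
fence [[0.6408 0.2123 0.045 ]
 [0.6338 0.0062 0.045 ]
 [0.6558 0.2123 0.045 ]
 [0.6473 0.0063 0.045 ]] -0.0336 -0.0414
wing R top [[0.6629 0.148  0.16  ]
 [0.66   0.0697 0.16  ]] -0.0366
wing ends y [[0.6533 0.1499 0.16  ]
 [0.6525 0.0686 0.16  ]]
disc [[0.6355 0.1102 0.124 ]
 [0.6747 0.1102 0.124 ]
 [0.6546 0.1269 0.124 ]
 [0.6563 0.093  0.124 ]]
tower [[0.6353 0.1592 0.117 ]
 [0.7101 0.1564 0.117 ]
 [0.7082 0.0568 0.117 ]
 [0.6323 0.0587 0.117 ]] [0.6715 0.1078 0.117 ] -0.0296 -0.0194
```

View pics/w3d.png

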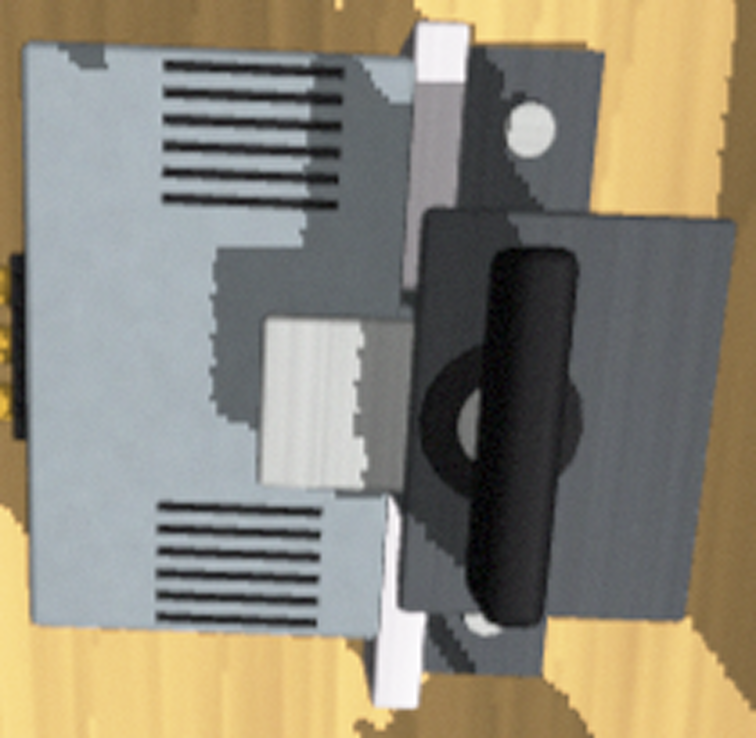

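The case is square and flush: its rear edge is at -0.036 rad and the fence at about -0.035. The knob axis is near (0.6555, 0.1085).

```bash
python3 -c "
from h import *
plan([.6555,.1085,.18],1.536,3)"
```

```text
[[[0.17, 0.37, 0.64], np.float64(0.14)], [[0.18, 0.37, 0.64], np.float64(0.14)], [[0.18, 0.36, 0.64], np.float64(0.14)]] end [0.6553 0.1085 0.1802] 1.5354
```

Request:
servo_tool(targets=[[[0.17,0.37,0.64],0.14],[[0.18,0.37,0.64],0.14],[[0.18,0.37,0.64],0.14],[[0,0,0.5],0],[[0,0,0.54],0],[[0,0,0],0]])

```text
clock: 20.95
position: [0.6552, 0.108, 0.1271]
tool_rot: [-3.138, 0.001, 1.535]
force: [-0.3, 0.2, -0.0]
grip_width: 0.0854
```

```bash
python3 -c "
from h import *
st()
a=bot.grab_frame('side');b=bot.grab_frame('scene');
crop(np.hstack([a[130:260,150:290],b[160:290,190:330]]),0,0,280,130,2.8,'pics/k1.png')"
```

```text
t 20.95 pos [0.6552 0.108  0.1271] rot [-3.1379e+00  6.0000e-04  1.5352e+00] F [-0.3  0.2 -0. ] M [0.   0.   0.03] w 0.0854 q1,q7 [ 0.07 -0.61]
```

View pics/k1.png

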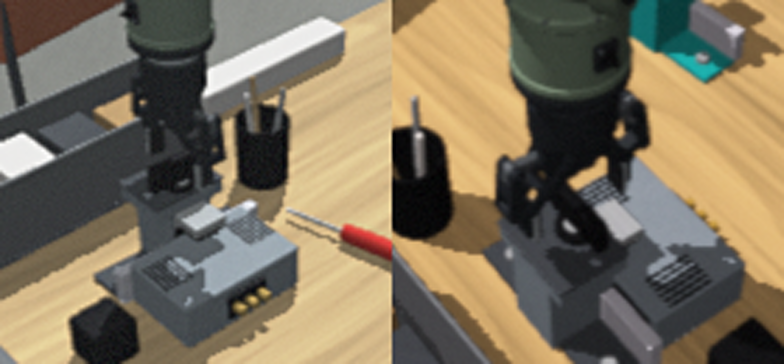

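The open fingers straddle the wing. Closing.

Request:
servo_tool(targets=[[[0,0,0],0],[[0,0,0],0],[[0,0,0],0],[[0,0,0],0],[[0,0,0],0]], gripper=-1, newtons=60)

```text
clock: 21.68
position: [0.6567, 0.1073, 0.1291]
tool_rot: [-3.141, 0.0, 1.534]
force: [-5.9, -1.2, 7.6]
grip_width: 0.013
```

```bash
python3 -c "
from h import *
st()"
```

```text
t 21.68 pos [0.6567 0.1073 0.1291] rot [-3.1410e+00  2.0000e-04  1.5336e+00] F [-5.9 -1.2  7.6] M [-0.16  1.   -0.06] w 0.013 q1,q7 [ 0.07 -0.61]
```

Request:
servo_tool(targets=[[[0,0.03,-0.03],0],[[0,0,0],0.8],[[0,0,0],0]])

```text
clock: 22.05
position: [0.6566, 0.1073, 0.1292]
tool_rot: [-3.137, 0.001, 1.463]
force: [-10.5, 0.4, -4.4]
grip_width: 0.013
```

```bash
python3 -c "
from h import *
st()"
```

```text
t 22.05 pos [0.6566 0.1073 0.1292] rot [-3.1375e+00  1.2000e-03  1.4633e+00] F [-10.5   0.4  -4.4] M [ 0.12  1.72 -0.13] w 0.013 q1,q7 [ 0.06 -0.67]
```

Request:
servo_tool(targets=[[[0,-0.06,0.01],0],[[0,0,0],0.6],[[0,0,0],0]])

```text
clock: 22.42
position: [0.6563, 0.1073, 0.1293]
tool_rot: [3.14, -0.0, 1.41]
force: [10.7, 1.0, -13.8]
grip_width: 0.0133
```

```bash
python3 -c "
from h import *
st()"
```

```text
t 22.43 pos [0.6563 0.1073 0.1293] rot [ 3.1402e+00 -4.0000e-04  1.4104e+00] F [ 10.7   1.  -13.8] M [ 0.07 -2.01 -0.09] w 0.0133 q1,q7 [ 0.05 -0.71]
```

Request:
servo_tool(targets=[[[0,0.03,0.02],0],[[0,0,0],0.8],[[0,0,0],0.8],[[0,0,0],0]])

```text
clock: 22.92
position: [0.6563, 0.1074, 0.1291]
tool_rot: [-3.141, 0.001, 1.271]
force: [-8.1, -2.4, 6.3]
grip_width: 0.0131
```

```bash
python3 -c "
from h import *
st(); print(bot.observe()['joint_efforts'].round(2))
a=bot.grab_frame('side');b=bot.grab_frame('scene');
crop(np.hstack([a[130:260,150:290],b[160:290,190:330]]),0,0,280,130,2.8,'pics/k2.png')"
```

```text
t 22.93 pos [0.6563 0.1074 0.1291] rot [-3.1406e+00  8.0000e-04  1.2709e+00] F [-8.1 -2.4  6.3] M [-0.25  1.45 -0.13] w 0.0131 q1,q7 [ 0.03 -0.83]
[  -0.42 -102.9    -8.3   -35.01    0.6    -2.18   -0.71]
```

View pics/k2.png

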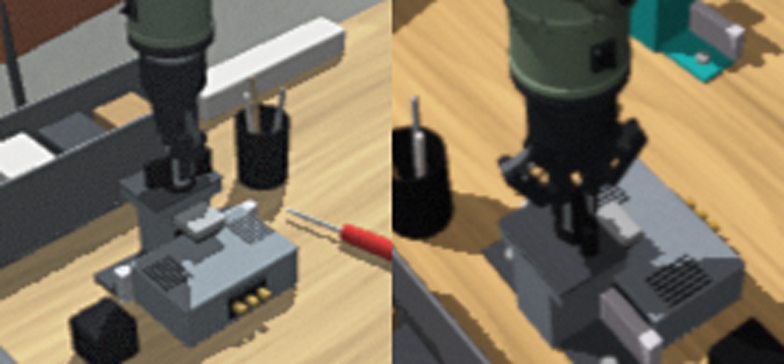

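The knob has turned 0.26 rad clockwise with no stop and the jaw is dropping, so this is the direction that gives. I'll carry on.

Request:
servo_tool(targets=[[[0,-0.01,0],1],[[0,0,0],1],[[0,0,0],1],[[0,0,0],1],[[0,0,0],1],[[0,0,0],0]])

```text
clock: 23.78
position: [0.6557, 0.1077, 0.1291]
tool_rot: [-3.141, 0.001, 0.834]
force: [-8.6, -1.0, 6.5]
grip_width: 0.0132
```

```bash
python3 -c "
from h import *
st(); print(bot.observe()['joint_efforts'].round(2))"
```

```text
t 23.77 pos [0.6557 0.1077 0.1291] rot [-3.1409e+00  1.1000e-03  8.3440e-01] F [-8.6 -1.   6.5] M [-0.18  1.59 -0.14] w 0.0132 q1,q7 [-0.04 -1.21]
[  -0.15 -102.64   -4.83  -35.48    0.58   -2.29   -0.92]
```

Request:
servo_tool(targets=[[[0,0,0],1],[[0,0,0],1],[[0,0,0],1],[[0,0,0],1],[[0,0,0],1],[[0,0,0],0]])

```text
clock: 24.52
position: [0.6554, 0.1082, 0.1292]
tool_rot: [-3.141, 0.002, 0.399]
force: [-10.7, 2.0, 7.7]
grip_width: 0.0132
```

```bash
python3 -c "
from h import *
st(); print(bot.observe()['joint_efforts'].round(2))"
```

```text
t 24.52 pos [0.6554 0.1082 0.1292] rot [-3.1407e+00  1.7000e-03  3.9860e-01] F [-10.7   2.    7.7] M [ 0.21  2.06 -0.11] w 0.0132 q1,q7 [-0.11 -1.57]
[   1.38 -101.76   -0.35  -36.42    1.06   -2.83   -0.93]
```

Request:
servo_tool(targets=[[[0,0,0],1],[[0,0,0],0.8],[[0,0,0],0]])

```text
clock: 24.9
position: [0.6553, 0.1084, 0.1291]
tool_rot: [-3.141, 0.002, 0.242]
force: [-11.6, 2.0, 8.2]
grip_width: 0.0135
```

```bash
python3 -c "
from h import *
st(); print(bot.observe()['joint_efforts'].round(2))"
```

```text
t 24.9 pos [0.6553 0.1084 0.1291] rot [-3.1407e+00  1.9000e-03  2.4190e-01] F [-11.6   2.    8.2] M [ 0.33  2.17 -0.1 ] w 0.0135 q1,q7 [-0.13 -1.7 ]
[   2.15 -101.5     1.26  -36.53    1.25   -2.89   -0.75]
```

Request:
servo_tool(targets=[[[0,0,0],0.5],[[0,0,0],0]])

```text
clock: 25.15
position: [0.6553, 0.1084, 0.1291]
tool_rot: [-3.141, 0.002, 0.199]
force: [-12.0, 2.5, 8.4]
grip_width: 0.0132
```

```bash
python3 -c "
from h import *
st(); print(bot.observe()['joint_efforts'].round(2))"
```

```text
t 25.15 pos [0.6553 0.1084 0.1291] rot [-3.1406e+00  2.0000e-03  1.9880e-01] F [-12.    2.5   8.4] M [0.43 2.19 0.03] w 0.0132 q1,q7 [-0.14 -1.74]
[   2.68 -101.39    1.69  -36.55    1.33   -2.89   -0.5 ]
```

Request:
servo_tool(targets=[[[0,0,0],0.4],[[0,0,0],0]])

```text
clock: 25.4
position: [0.6553, 0.1085, 0.1291]
tool_rot: [-3.141, 0.002, 0.165]
force: [-11.3, 2.7, 8.9]
grip_width: 0.0128
```

```bash
python3 -c "
from h import *
st(); print(bot.observe()['joint_efforts'].round(2))"
```

```text
t 25.4 pos [0.6553 0.1085 0.1291] rot [-3.1409e+00  2.0000e-03  1.6510e-01] F [-11.3   2.7   8.9] M [0.34 2.21 0.91] w 0.0128 q1,q7 [-0.14 -1.77]
[   3.42 -101.22    2.38  -36.63    0.6    -2.94   -1.42]
```

Request:
servo_tool(targets=[[[0,0,0],0.4],[[0,0,0],0]])

```text
clock: 25.65
position: [0.6553, 0.1085, 0.1292]
tool_rot: [-3.141, 0.002, 0.131]
force: [-10.8, 1.4, 10.1]
grip_width: 0.0133
```

```bash
python3 -c "
from h import *
st(); print(bot.observe()['joint_efforts'].round(2))"
```

```text
t 25.65 pos [0.6553 0.1085 0.1292] rot [-3.1413e+00  1.9000e-03  1.3140e-01] F [-10.8   1.4  10.1] M [0.22 2.22 1.99] w 0.0133 q1,q7 [-0.15 -1.8 ]
[   3.94 -100.81    2.99  -36.63   -0.15   -3.07   -2.43]
```

The end stop is firm: about 2 N m after roughly 1.37 rad. I'll ease the twist slightly, release and lift.

Request:
servo_tool(targets=[[[0,0,0],-0.4],[[0,0,0],0]])

```text
clock: 25.9
position: [0.6553, 0.1085, 0.1291]
tool_rot: [-3.141, 0.002, 0.166]
force: [-11.2, 1.5, 8.8]
grip_width: 0.013
```

```bash
python3 -c "
from h import *
st()"
```

```text
t 25.9 pos [0.6553 0.1085 0.1291] rot [-3.1408e+00  2.0000e-03  1.6610e-01] F [-11.2   1.5   8.8] M [0.35 2.13 0.91] w 0.013 q1,q7 [-0.14 -1.77]
```

Request:
servo_tool(targets=[[[0,0,0],0],[[0,0,0],0],[[0,0,0],0],[[0,0,0],0],[[0,0,0],0],[[0,0,0],0]], gripper=1)

```text
clock: 26.65
position: [0.6565, 0.1075, 0.1288]
tool_rot: [3.142, 0.0, 0.164]
force: [0.3, -0.5, 0.8]
grip_width: 0.0853
```

Request:
servo_tool(targets=[[[0,0,-0.4],0],[[0,0,-0.6],0],[[0,0,-0.8],0],[[0,0,-0.8],0],[[-0.8,0,-0.2],0],[[-0.8,0,0],0],[[0,0,0],0]])

```text
clock: 27.52
position: [0.576, 0.0941, 0.2711]
tool_rot: [3.141, -0.002, 0.164]
force: [1.3, 0.1, 0.2]
grip_width: 0.0854
```

```bash
python3 -c "
from h import *
st()
c=bot.get_calibration('wrist');np.save('w4.npy',c['pose'])
im=bot.grab_frame('wrist');cv2.imwrite('pics/w4.png',im);crop(im,0,0,512,384,1.5,'pics/w4c.png')
a=bot.grab_frame('side');b=bot.grab_frame('scene');
cv2.imwrite('pics/s8.png',b);cv2.imwrite('pics/d8.png',a)
crop(np.hstack([a[130:260,150:290],b[160:290,190:330]]),0,0,280,130,2.8,'pics/k3.png')"
```

```text
t 27.52 pos [0.576  0.0941 0.2711] rot [ 3.1413e+00 -1.6000e-03  1.6360e-01] F [1.3 0.1 0.2] M [-0.03  0.   -0.07] w 0.0854 q1,q7 [-0.12 -1.75]
```

View pics/w4c.png

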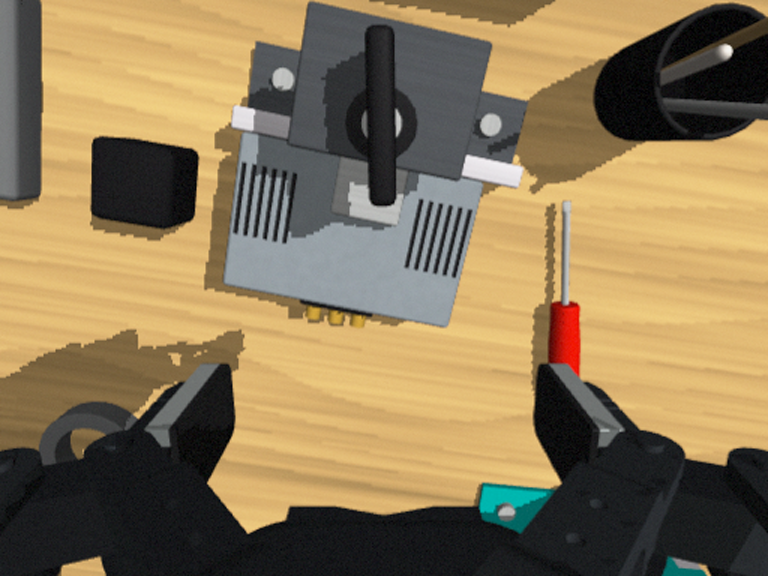

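View pics/k3.png

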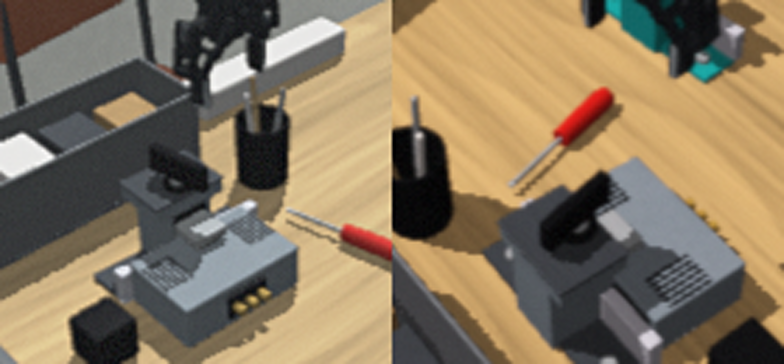

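Run:
```python
from h import *
c=bot.get_calibration('wrist'); c['pose']=np.load('w4.npy')
W=lambda l: (np.array(l)+.5)/1.5-.5
yw=lambda F: np.arctan2(-(F[0]-F[1])[0],(F[0]-F[1])[1]).round(4)
R=at_z(c,W([(224,284),(446,327)]),.06);print(R.round(4),yw(R))
F=at_z(c,W([(233,107),(524,165),(232,128),(519,187)]),.045);print(F.round(4),yw(F),yw(F[2:]))
G=at_z(c,W([(369,200),(395,200),(393,30),(367,30)]),.16);print(G.round(4)); d=(G[2]+G[3]-G[0]-G[1]);print('wing dir from +x',np.arctan2(d[1],d[0]).round(3))
st()
```

```text
[[0.5306 0.204  0.06  ]
 [0.5246 0.0383 0.06  ]] -0.0366
[[0.6536 0.2125 0.045 ]
 [0.6486 0.0044 0.045 ]
 [0.6397 0.212  0.045 ]
 [0.633  0.0044 0.045 ]] -0.0244 -0.0323
[[0.6166 0.108  0.16  ]
 [0.6187 0.0952 0.16  ]
 [0.6946 0.1091 0.16  ]
 [0.6927 0.1209 0.16  ]]
wing dir from +x 0.175
t 27.68 pos [0.5783 0.0946 0.2698] rot [-3.1415e+00 -1.5000e-03  1.6350e-01] F [1.  0.2 0.7] M [-0.02  0.02  0.05] w 0.0859 q1,q7 [-0.12 -1.75]
```

```bash
python3 -c "
from workcell import bot
print(bot.job_done())"
```

```text
the job is handed in; nothing more can be done
None
```

The power supply is docked against the fence with the hold-down jaw wound fully down, and I handed the job in with the gripper open and clear at about 28 s.

- **Walking the case:** I pushed the two rear corners in turn with the closed fingers, passing behind the terminals each time, until both corners sat firm against the fence. Going back to each corner found it where I had left it.
- **Knob:** I tried clockwise (seen from above) first and it turned freely past where the hard stop would have been, so this dock closes clockwise. I turned it until it hit the end stop at about 2 N m, then eased off and released.
- **Last checks:** From the wrist camera, the case's rear edge is at -0.037 rad and the fence between -0.024 and -0.032 rad. The case front matches the fence face to about 1 mm, within the camera's accuracy. The wing had turned about 1.36 rad, and the jaw looks down on the case. In the last pictures I saw none of the other objects moved, though I did not measure them.
- **What went less well:**
  - One fence contact reached 51 N sideways (about 65 N in all) at the fingertips, because I sent steps in a batch. I backed off at once and sent single steps after that. That is under the 120 N wrist limit, and only the fingertips were touching, but it is more than I intended.
  - During the knob turn, the moment reading stayed near zero instead of the stated 0.2 to 0.35 N m. I judged the direction from how far the knob turned, the jaw dropping and the clear end stop.

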